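Sweep spacer rings through the gate into the drop slot

TASK

On the blue fixture plate, push the three loose round steel spacer rings with your fingertips, one after another, through the narrow gate in the fence so that each drops down the slot behind it into the catch box. Slide them only: do not pick up or lift a ring, and let one drop before you send the next. Leave the hexagon nut, the standing bolt and the short standing tube on the plate where they are.

Things in the scene. Friction and masses are not known exactly. Their poses are not given: they have to be found in the camera images.
- plate: fixed blue fixture plate on legs, 290 mm (own x) by 330 mm (own y), flat top 70 mm above the bench. Origin at bench height under the middle of the gate, at the fence's front face; x points through the gate to the slot, y along the fence, z up. Open working area x = -205 to 0 mm, y = -165 to 165 mm, no rim on its outer edges
- gate (a point): middle of the gate, on the plate's top at the fence's front face; axes as the plate's. The aluminium fence (x = 0 to 8 mm, 14 mm high above the plate) runs along y over the whole plate; the gate is its one gap, 44 mm wide (y = -22 to 22 mm)
- slot (a point): middle of the drop slot, at the height of the plate's top, 27.5 mm beyond the gate. The slot is a hole from the fence's front face 55 mm along x, 44 mm wide, walled 14 mm high at its sides and end. A ring whose centre is well past the front edge tips in and falls into the catch box below (79 mm by 98 mm inside, floor 4 mm above the bench)
- ring1: loose flat round steel spacer ring, 34 mm outside diameter, 16 mm bore, 10 mm thick, about 55 g, lying flat on the plate; origin at the centre of its underside, own z axis up. The three rings are alike
- ring2: loose flat round steel spacer ring, 34 mm outside diameter, 16 mm bore, 10 mm thick, about 55 g, lying flat on the plate; origin at the centre of its underside, own z axis up. The three rings are alike
- ring3: loose flat round steel spacer ring, 34 mm outside diameter, 16 mm bore, 10 mm thick, about 55 g, lying flat on the plate; origin at the centre of its underside, own z axis up. The three rings are alike
- nut: loose hexagon steel nut, 30 mm across flats, 16 mm high, lying flat among the rings; it is to stay where it is; origin at the centre of its underside
- bolt: loose steel bolt standing on its hexagon head (24 mm across flats, 10 mm high), threaded shank 16 mm thick pointing up, 45 mm high in all; stays where it is; origin at the centre of its underside
- tube: short thin-walled steel tube, 28.6 mm diameter, 35 mm high, standing upright; stays where it is; origin at the centre of its underside
Not all that is in view belongs to the job. What is shaped like the tube but turquoise or yellow is not meant.

How it is judged:
By the outcome, as a careful person would: the job done as asked, in the order asked, and still so for the second after the job is handed in, with the robot touching nothing.
It also fails if it takes over 72 s, if anything falls off the work surface, if the arm or the gripper's body presses on something with over 40 N, if the wrist force passes 120 N, or if a joint passes its speed limit or range.

ROBOT

A 7-joint arm with a two-finger parallel gripper is mounted at the origin on the work surface. World frame = base frame: x ahead of the robot, y to its left, z up, the work surface at z = 0. Lengths are in m, angles in rad, forces in N, time in s.
With the tool pointing down it reaches from about 0.4 to 0.85 m from the base axis. Payload 10.4 kg.
Tool frame: the origin (TCP) lies at the very end of the fingers, on their centre line; the grasp point (between the pads) lies 19 mm behind it; y points along the fingers, z is the direction in which the jaws open and shut, and the axes are right-handed (so a half turn about y gives the same grasp; the last joint's range is limited). The gripper opens to 87 mm and grips with 3 to 60 N. Pads are 19 mm wide; open, the fingers measure 117 mm over their backs; the gripper's body (75 mm by 190 mm) begins 51 mm behind the grasp point.
Start: joints at [1.277, 0.332, -0.065, 1.46, 0.022, 1.35, -0.088], TCP at [0.167, -0.602, 0.223] pointing down, gripper open.
Joint ranges: [-2.6, 2.6], [-0.5, 2.12], [-1.47, 1.34], [0.16, 2.42], [-1.27, 4.41], [0.06, 2.06], [-2.6, 2.6]. Speed limits (rad/s): [2.22, 2.22, 2.79, 2.79, 3.14, 3.14, 3.14].

INTERFACE

Orientations are given as [roll, pitch, yaw] about the fixed x, y, z axes, in that order (R = Rz(yaw) Ry(pitch) Rx(roll)).
In Python, from plant import robot gives the robot as it stands.
- The arm moves only by the tool step_arm, never from a script. Its argument "plan" is a list of rows, each an object of numbers: "grip": the finger opening in m, from 0 to 0.087; "dx", "dy", "dz": the shift along the tool's x, y, z in m; "turn": the turn about the tool's y in rad. In form: [{"grip": .., "dx": .., "dy": .., "dz": .., "turn": ..}, ...]. A call has 1 to 20 rows; each row is the pose to reach, as a shift and turn from the pose commanded when the call began, along the tool's axes at that moment; what a row does not reach only later rows make up. A row lasts 1/8 s, in which the tool goes at most 62.5 mm and 10.7 degrees, less where a joint would pass 70% of its speed; a pose out of reach is approached as far as the arm can. A call with a gripper value outside its range is refused whole. The fingers move at their own pace and stop on an object; the grip force is fixed at half the most. Time passes only in rows, so rows that repeat a pose let the fingers close. It gives the time, the measured TCP pose, the force and the opening at its end, in the units of the state.
- robot.get_state(): the state, without advancing time (a new reading comes with each control period).
- robot.camera(name): name is "side" or "top" or "wrist"; returns a dict with "frame" (480x640x3 uint8, blue, green, red), "vfov" (degrees; the focal length in pixels is half the picture's height over the tangent of half this angle, whatever the lens; pixels are square), "cx", "cy" (the principal point, pixels), "R" (3x3) and "t" (3): a world point X has camera coordinates R X + t; the wrist camera has in their place "mount" (4x4, takes a point from camera to tool coordinates, whose origin is the TCP and whose axes are the tool frame's). Camera axes: x right, y down, z forward; pixel columns grow to the right and rows downward; lengths in m; the calibration is good to about 2 mm. A picture is of the moment at which its call begins: read the wrist's pose just before it. There is no depth.
- robot.sign_off(): hands the job in, once; it reports no verdict.
The state is a dict: "clock": time; "joint_pos": joint angles; "dq": joint speeds; "joint_efforts": joint torques, N m; "ee_pos": TCP position; "tool_rot": TCP orientation; "ft_force": force on the tool from outside, world axes, zero at the start; "wrist_torque": the same for the moment, N m; "grip_width": finger opening in m.
Only numpy, scipy, OpenCV 4.12 (cv2) and the standard library are available. Lean on these libraries where they do the work, as an engineer would, in place of code of your own. Each camera call takes 0.05 s, during which the arm holds its last target. There are 200 camera calls.

## Working session

There is one attempt and no reset: what is moved stays moved. The work goes in short steps, Python scripts to look and compute and a tool call to move; the robot and the scene stay as the last step left them, time stands still between calls to the robot, and variables do not carry over. Pictures are saved under pics/ and viewed, about 8 in all and at most 12, crops included, and the job is handed in when it is done.

Besides the shell and the picture viewer there is one more tool, called after "Emit:" as a command line: name --argument value ..., lists and objects as JSON in quotes. step_arm: Moves the arm, as the interface text tells. Its arguments: {"type":"object","properties":{"plan":{"type":"array","items":{"type":"object","properties":{"grip":{"type":"number"},"dx":{"type":"number"},"dy":{"type":"number"},"dz":{"type":"number"},"turn":{"type":"number"}}}}},"required":["plan"]}

```bash
mkdir -p pics; ls
python3 - <<'E'
from plant import robot
import cv2,numpy as np,pickle
s=robot.get_state();print(s)
for n in("side","top"):
    c=robot.camera(n);pickle.dump(c,open(f"{n}.pkl","wb"));cv2.imwrite(f"pics/{n}0.png",c["frame"])
    print(n,{k:v for k,v in c.items() if k!="frame"})
E
```

```text
pics
{'clock': 0.0, 'joint_pos': array([ 1.27742174,  0.33290146, -0.06467636,  1.46097188,  0.02160706,
        1.34990628, -0.08850928]), 'dq': array([ 0.00193875,  0.0004341 ,  0.00022442, -0.00123237,  0.00095772,
        0.00118337, -0.0013719 ]), 'joint_efforts': array([-9.63997009e-04, -6.23276854e+01,  2.46131024e-02, -3.89900243e+01,
       -6.12559961e-02,  4.00157191e-02,  1.26593654e-04]), 'ee_pos': array([ 0.16704239, -0.60184357,  0.22172083]), 'tool_rot': array([-1.57228531e+00, -8.46513277e-05, -2.87082645e+00]), 'ft_force': array([-0.77084408,  0.01411623, -0.45381965]), 'wrist_torque': array([ 0.01044909, -0.04743389,  0.05669816]), 'grip_width': 0.0869379926378486}
side {'vfov': 54.95086234814819, 'cx': 316.80537021261387, 'cy': 232.7645248508472, 'R': array([[-0.8685676 , -0.49516769,  0.01998233],
       [-0.3520169 ,  0.58808319, -0.72817736],
       [ 0.34881863, -0.63950538, -0.68509739]]), 't': array([0.56274304, 0.21897584, 0.63427267])}
top {'vfov': 50.42754926930024, 'cx': 325.55997502596773, 'cy': 241.72479189669124, 'R': array([[-0.00616791, -0.99983315, -0.01719386],
       [-0.99627765,  0.00762257, -0.0858647 ],
       [ 0.08598144,  0.01660025, -0.99615843]]), 't': array([0.10942287, 0.57170886, 0.77406995])}
```

View pics/top0.png

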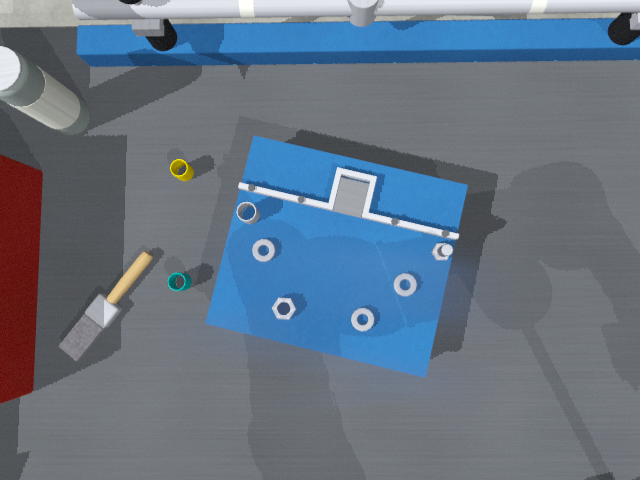

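View pics/side0.png

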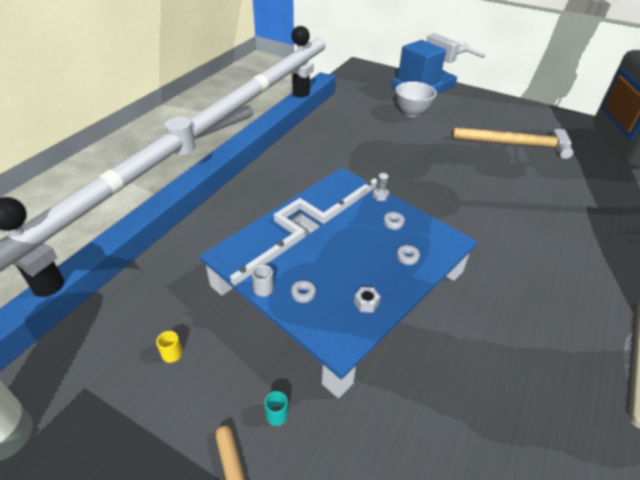

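The top view shows rings at (263,250), (405,285) and (362,320), the nut at (284,308), the bolt at (443,250), the tube at (247,212) and the gate near (350,212). The side view has the same layout, with rings at (303,291), (394,221) and (408,255) and the nut at (367,298).

```bash
cat > h.py <<'E'
import cv2,numpy as np,pickle
def K(c): 
    f=240/np.tan(np.radians(c["vfov"]/2)); return f
def ray(c,p):
    d=np.array([(p[0]-c["cx"])/K(c),(p[1]-c["cy"])/K(c),1.]); R=c["R"]
    return -R.T@c["t"], R.T@d
def onz(c,p,z):
    o,d=ray(c,p); return o+d*(z-o[2])/d[2]
def proj(c,X):
    v=c["R"]@np.asarray(X)+c["t"]; return np.array([c["cx"]+K(c)*v[0]/v[2],c["cy"]+K(c)*v[1]/v[2]])
def tri(c1,p1,c2,p2):
    (a,d),(b,e)=ray(c1,p1),ray(c2,p2)
    s=np.linalg.lstsq(np.c_[d,-e],b-a,rcond=None)[0]
    return (a+d*s[0]+b+e*s[1])/2, np.linalg.norm(a+d*s[0]-b-e*s[1])
def blobs(c,roi):
    """blue plate quad and non-blue blobs inside it"""
    f=c["frame"]; hsv=cv2.cvtColor(f,cv2.COLOR_BGR2HSV)
    m=cv2.inRange(hsv,(95,120,60),(125,255,255)); r=np.zeros_like(m); x,y,w,h=roi; r[y:y+h,x:x+w]=m[y:y+h,x:x+w]
    cs=max(cv2.findContours(r,cv2.RETR_EXTERNAL,cv2.CHAIN_APPROX_NONE)[0],key=cv2.contourArea)
    hull=cv2.convexHull(cs); q=cv2.approxPolyDP(hull,8,True)[:,0]
    ins=np.zeros_like(m); cv2.fillPoly(ins,[hull],255); ins=cv2.erode(ins,np.ones((3,3)))
    nb=cv2.bitwise_and(ins,255-m)
    out=[]
    for k in cv2.findContours(nb,cv2.RETR_EXTERNAL,cv2.CHAIN_APPROX_NONE)[0]:
        a=cv2.contourArea(k)
        if a>60:
            M=cv2.moments(k); out.append((M["m10"]/M["m00"],M["m01"]/M["m00"],a,cv2.boundingRect(k)))
    return q,out
E
python3 - <<'E'
from h import *
np.set_printoptions(precision=4,suppress=True)
T=pickle.load(open("top.pkl","rb"));S=pickle.load(open("side.pkl","rb"))
for c,roi in((T,(195,120,290,270)),(S,(190,160,300,240))):
    q,o=blobs(c,roi); print(q.tolist())
    print([onz(c,p,.07)[:2].round(4).tolist() for p in q])
    for b in o: print(np.round(b[:3],1),b[3],onz(c,b[:2],.075))
E
```

```text
[[239, 190], [454, 240], [425, 376], [206, 323]]
[[0.6474, 0.234], [0.5697, -0.0848], [0.373, -0.0376], [0.4503, 0.2809]]
[362.3 319.2 412.5] (351, 308, 24, 24) [0.4549 0.0521 0.075 ]
[283.5 308.2 384. ] (272, 297, 24, 23) [0.4715 0.1666 0.075 ]
[404.7 284.4 414.5] (393, 273, 24, 24) [ 0.5049 -0.0102  0.075 ]
[441.7 251.2 276.5] (431, 243, 22, 18) [ 0.553  -0.0652  0.075 ]
[263.4 250.  402. ] (252, 239, 24, 23) [0.5567 0.1963 0.075 ]
[247.6 212.5 369. ] (236, 201, 24, 23) [0.6126 0.22   0.075 ]
[[475, 240], [342, 377], [232, 285], [291, 215], [371, 191]]
[[0.3785, -0.0393], [0.4523, 0.284], [0.6562, 0.2351], [0.6647, 0.0612], [0.5763, -0.0686]]
[366.6 298.9 542. ] (354, 286, 27, 27) [0.4765 0.163  0.075 ]
[303. 291. 444.] (291, 280, 25, 23) [0.5604 0.196  0.075 ]
[407.9 254.4 366.5] (396, 244, 24, 22) [0.4588 0.0519 0.075 ]
[ 277.1  254.2 1749. ] (234, 213, 86, 84) [0.6315 0.1543 0.075 ]
[393.5 220.1 303. ] (383, 211, 22, 19) [ 0.5088 -0.0106  0.075 ]
[331.1 209.8 529. ] (302, 193, 66, 31) [0.6106 0.0197 0.075 ]
[379.6 196.4  90.5] (372, 192, 17, 9) [ 0.5545 -0.0565  0.075 ]
```

Run:
```python
from h import *
np.set_printoptions(precision=4,suppress=True)
T=pickle.load(open("top.pkl","rb"));S=pickle.load(open("side.pkl","rb"))
P={"B":((362.3,319.2),(407.9,254.4)),"C":((404.7,284.4),(393.5,220.1)),"A":((263.4,250),(303,291)),"nut":((283.5,308.2),(366.6,298.9)),"cornNR":((425.5,376.5),(476,240)),"cornNL":((205.5,323.5),(342,377.5))}
for k,(a,b) in P.items(): print(k,*tri(T,a,S,b))
a=cv2.resize(T["frame"][150:270,225:475],None,fx=3,fy=3,interpolation=cv2.INTER_CUBIC)
cv2.imwrite("pics/gate.png",a)
```

```text
B [0.4568 0.0527 0.0766] 0.003564178107831374
C [ 0.5066 -0.0095  0.0767] 0.0036925991826355408
A [0.5581 0.1967 0.0766] 0.0033053580615213783
nut [0.4734 0.1666 0.0805] 0.003711437843328977
cornNR [ 0.3749 -0.0372  0.0734] 0.004203869340553604
cornNL [0.4509 0.2828 0.0676] 0.0032549121190621868
```

View pics/gate.png

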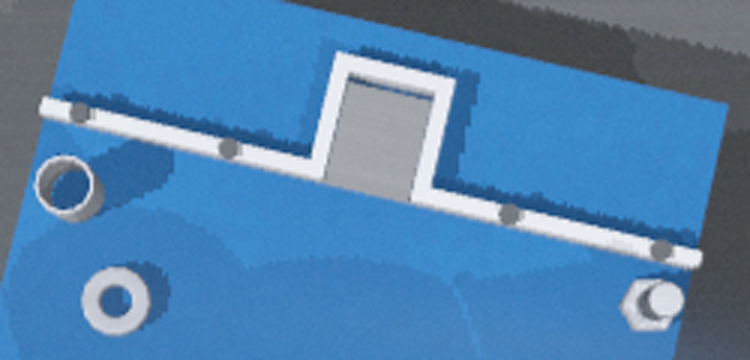

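The crop puts the gate's front corners at about (323,180) and (412,201), which is full-frame (332.7,210) and (362.3,217). Next I compute the plate frame and the first move.

```bash
cat >> h.py <<'E'
from scipy.spatial.transform import Rotation as Ro
def Rt(s): return Ro.from_euler("xyz",s["tool_rot"]).as_matrix()
def shift(s,X,pushyaw):
    """tool-axis shift to world TCP X, and turn so that tool -x points along pushyaw"""
    R=Rt(s); d=R.T@(np.asarray(X)-s["ee_pos"])
    cur=np.arctan2(-R[1,0],-R[0,0]); t=-((pushyaw-cur+np.pi)%(2*np.pi)-np.pi)
    return d,t
def wcam(s,c):
    Rw=Rt(s);M=np.array(c["mount"]);c=dict(c)
    Rc=Rw@M[:3,:3];o=s["ee_pos"]+Rw@M[:3,3]; c["R"]=Rc.T;c["t"]=-Rc.T@o; return c
E
python3 - <<'E'
from h import *
from plant import robot
np.set_printoptions(precision=4,suppress=True)
T=pickle.load(open("top.pkl","rb"))
l,r=onz(T,(332.7,210),.07),onz(T,(362.3,217),.07);print(l,r,np.linalg.norm(l-r),(l+r)/2)
for z in(.07,.084):
    a,b=onz(T,(225+700/3,150+266/3),z),onz(T,(225+41/3,150+114/3),z);print(a,b,np.linalg.norm(a-b),np.arctan2(*(b-a)[:2]))
print("topcam",-T["R"].T@T["t"])
s=robot.get_state();print(s["ee_pos"],shift(s,[.48,.08,.30],-.238))
c=robot.camera("wrist");print(np.array(c["mount"]),c["vfov"])
E
```

```text
[0.6159 0.0938 0.07  ] [0.6051 0.0499 0.07  ] 0.045216745766460495 [0.6105 0.0719 0.07  ]
[ 0.5716 -0.0912  0.07  ] [0.6505 0.2345 0.07  ] 0.33511943816675 0.2373909412165813
[ 0.5704 -0.0878  0.084 ] [0.6477 0.2319 0.084 ] 0.3288810709734927 0.2373909412165813
topcam [0.5037 0.0922 0.8221]
[ 0.1671 -0.6019  0.2218] (array([-0.4839, -0.0774, -0.5734]), np.float64(0.5088772501208831))
[[ 0.0001  0.968   0.2509 -0.0686]
 [ 0.0005 -0.2509  0.968  -0.1609]
 [ 1.      0.     -0.0005  0.0007]
 [ 0.      0.      0.      1.    ]] 65.15106626419151
```

Emit:
step_arm --plan '[{"grip": 0.087, "dx": -0.03, "dy": -0.02, "dz": -0.03, "turn": 0.05}, {"grip": 0.014, "dx": -0.54, "dy": -0.077, "dz": -0.56, "turn": 0.51}, {"grip": 0.014, "dx": -0.54, "dy": -0.077, "dz": -0.56, "turn": 0.51}, {"grip": 0.014, "dx": -0.54, "dy": -0.077, "dz": -0.56, "turn": 0.51}, {"grip": 0.014, "dx": -0.54, "dy": -0.077, "dz": -0.56, "turn": 0.51}, {"grip": 0.014, "dx": -0.54, "dy": -0.077, "dz": -0.56, "turn": 0.51}, {"grip": 0.014, "dx": -0.54, "dy": -0.077, "dz": -0.56, "turn": 0.51}, {"grip": 0.014, "dx": -0.54, "dy": -0.077, "dz": -0.56, "turn": 0.51}, {"grip": 0.014, "dx": -0.54, "dy": -0.077, "dz": -0.56, "turn": 0.51}, {"grip": 0.014, "dx": -0.54, "dy": -0.077, "dz": -0.56, "turn": 0.51}, {"grip": 0.014, "dx": -0.54, "dy": -0.077, "dz": -0.56, "turn": 0.51}, {"grip": 0.014, "dx": -0.54, "dy": -0.077, "dz": -0.56, "turn": 0.51}, {"grip": 0.014, "dx": -0.54, "dy": -0.077, "dz": -0.56, "turn": 0.51}, {"grip": 0.014, "dx": -0.54, "dy": -0.077, "dz": -0.56, "turn": 0.51}, {"grip": 0.014, "dx": -0.54, "dy": -0.077, "dz": -0.56, "turn": 0.51}, {"grip": 0.014, "dx": -0.54, "dy": -0.077, "dz": -0.56, "turn": 0.51}, {"grip": 0.014, "dx": -0.54, "dy": -0.077, "dz": -0.56, "turn": 0.51}]'

```text
clock: 2.28
ee_pos: [0.5376, 0.0806, 0.2997]
tool_rot: [-1.57, 0.001, 2.901]
ft_force: [0.8, -0.2, -0.1]
grip_width: 0.0141
```

Run:
```python
from h import *
from plant import robot
np.set_printoptions(precision=4,suppress=True)
s=robot.get_state();print(s["clock"],s["ee_pos"],s["tool_rot"],s["grip_width"],abs(s["dq"]).max())
c=wcam(s,robot.camera("wrist"));pickle.dump((s,c),open("w1.pkl","wb"));cv2.imwrite("pics/w1.png",c["frame"])
```

```text
2.275 [0.5376 0.0806 0.2997] [-1.5701  0.0006  2.9005] 0.014138742028854632 0.006274138920209834
```

View pics/w1.png

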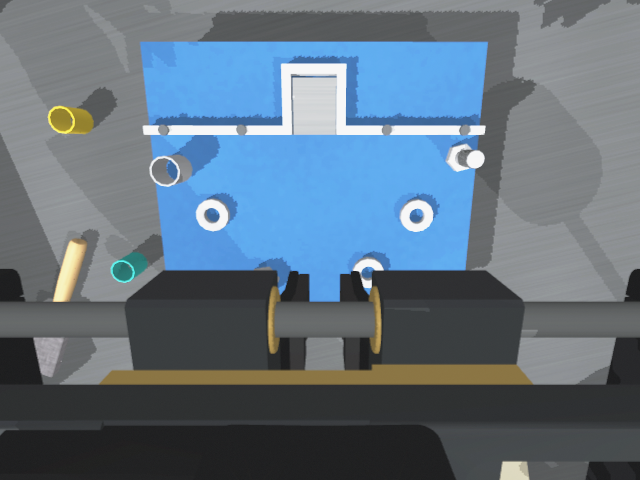

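The wrist view shows ring A at (212,215), ring C at (416,215), ring B partly hidden at (368,270), and the gate's front corners near (292,134) and (337,134). The image is nearly aligned with the plate.

Run:
```python
from h import *
np.set_printoptions(precision=4,suppress=True)
s,c=pickle.load(open("w1.pkl","rb"));T=pickle.load(open("top.pkl","rb"))
hsv=cv2.cvtColor(c["frame"],cv2.COLOR_BGR2HSV)
m=cv2.inRange(hsv,(0,0,215),(180,60,255))
for k in cv2.findContours(m[:285],cv2.RETR_EXTERNAL,cv2.CHAIN_APPROX_NONE)[0]:
    if cv2.contourArea(k)>200:
        (x,y),r=cv2.minEnclosingCircle(k);M=cv2.moments(k);print(cv2.boundingRect(k),(round(x,1),round(y,1)),round(r,1),onz(c,(M["m10"]/M["m00"],M["m01"]/M["m00"]),.08))
g=[onz(c,p,.07) for p in((292,134.5),(337.5,134.5))];print("gate",g,np.linalg.norm(g[0]-g[1]),(g[0]+g[1])/2)
e=[onz(c,p,.084) for p in((143,130),(485,129.5))];print("fence ends",e,np.linalg.norm(e[0]-e[1]),np.arctan2(*(e[0]-e[1])[:2]),(e[0]+e[1])/2)
for n,a,b in(("gateL",(332.7,210),(292,134.5)),("gateR",(362.3,217),(337.5,134.5)),("A",(263.2,249.8),(212,215)),("C",(404.6,284.3),(416,215)),("farL",(254,136),(141.5,42)),("farR",(467,185),(488,42))):
    print(n,*tri(T,a,c,b))
```

```text
(400, 200, 33, 32) (416.2, 215.3) 16.6 [ 0.5093 -0.0107  0.08  ]
(196, 200, 32, 31) (211.8, 215.0) 16.6 [0.5603 0.1942 0.08  ]
(150, 156, 30, 31) (164.1, 171.0) 15.7 [0.6145 0.226  0.08  ]
(467, 151, 17, 17) (475.1, 158.9) 9.1 [ 0.5518 -0.0774  0.08  ]
(447, 144, 23, 28) (460.0, 157.0) 14.3 [ 0.5571 -0.0593  0.08  ]
(390, 126, 71, 9) (425.0, 130.0) 35.2 [ 0.5909 -0.034   0.08  ]
(168, 125, 71, 10) (203.0, 130.0) 35.2 [0.643  0.1771 0.08  ]
(245, 64, 138, 71) (313.5, 125.0) 69.1 [0.6432 0.0647 0.08  ]
gate [array([0.6182, 0.0936, 0.07  ]), array([0.6073, 0.0494, 0.07  ])] 0.045614711939079886 [0.6127 0.0715 0.07  ]
fence ends [array([0.656 , 0.2309, 0.084 ]), array([ 0.5777, -0.0892,  0.084 ])] 0.3295706039400431 0.23977022270175277 [0.6169 0.0709 0.084 ]
gateL [0.6184 0.0943 0.0556] 0.0010812077906525736
gateR [0.6074 0.0488 0.0524] 0.00022833716179941778
A [0.5581 0.1984 0.065 ] 0.0012029864130555681
C [ 0.5053 -0.013   0.0615] 0.0020477892050331974
farL [0.7342 0.213  0.0622] 0.0038962704631983797
farR [ 0.6533 -0.1067  0.0718] 0.003967682066174151
```

Measurements agree across views: gate at about (0.612, 0.0717), plate yaw about -0.238, ring tops at the expected height. The plan for each ring is to push it to a spot in front of the gate, then straight through. I start with ring C.

```bash
cat >> h.py <<'E'
G=np.array([.612,.0717]);PHI=-.238
U=np.array([np.cos(PHI),np.sin(PHI)]);V=np.array([-U[1],U[0]])
def toP(X): d=np.asarray(X)[:2]-G; return np.array([d@U,d@V])
def toW(p,z): return np.r_[G+p[0]*U+p[1]*V,z]
def stage(s,p,q,z,back=.033):
    """tool behind ring at plate point p, to push it towards q"""
    p,q=np.array(p),np.array(q);d=(q-p)/np.linalg.norm(q-p)
    return shift(s,toW(p-back*d,z),PHI+np.arctan2(d[1],d[0])), np.linalg.norm(q-p)
E
python3 - <<'E'
from h import *
from plant import robot
np.set_printoptions(precision=4,suppress=True)
for n,X in dict(A=(.559,.1955),B=(.457,.052),C=(.5075,-.0105),nut=(.474,.165),bolt=(.556,-.062),tube=(.613,.222)).items(): print(n,toP(X))
s=robot.get_state()
print(stage(s,toP((.5075,-.0105)),(-.06,0),.14))
E
```

```text
A [-0.0807  0.1078]
B [-0.146  -0.0557]
C [-0.0822 -0.1045]
nut [-0.1561  0.0581]
bolt [-0.0229 -0.1431]
tube [-0.0345  0.1463]
((array([0.0143, 0.1598, 0.1281]), np.float64(-1.364476292913431)), np.float64(0.10684617940523654))
```

Emit:
step_arm --plan '[{"grip": 0.014, "dx": 0.014, "dy": 0.05, "dz": 0.05, "turn": -0.18}, {"grip": 0.014, "dx": 0.014, "dy": 0.1, "dz": 0.1, "turn": -0.36}, {"grip": 0.014, "dx": 0.014, "dy": 0.14, "dz": 0.128, "turn": -0.54}, {"grip": 0.014, "dx": 0.014, "dy": 0.15, "dz": 0.128, "turn": -0.72}, {"grip": 0.014, "dx": 0.014, "dy": 0.15, "dz": 0.128, "turn": -0.9}, {"grip": 0.014, "dx": 0.014, "dy": 0.15, "dz": 0.128, "turn": -1.08}, {"grip": 0.014, "dx": 0.014, "dy": 0.15, "dz": 0.128, "turn": -1.26}, {"grip": 0.014, "dx": 0.014, "dy": 0.16, "dz": 0.128, "turn": -1.364}, {"grip": 0.014, "dx": 0.014, "dy": 0.16, "dz": 0.128, "turn": -1.364}, {"grip": 0.014, "dx": 0.014, "dy": 0.19, "dz": 0.128, "turn": -1.364}, {"grip": 0.014, "dx": 0.014, "dy": 0.215, "dz": 0.128, "turn": -1.364}, {"grip": 0.014, "dx": 0.014, "dy": 0.224, "dz": 0.128, "turn": -1.364}, {"grip": 0.014, "dx": 0.014, "dy": 0.224, "dz": 0.128, "turn": -1.364}]'

```text
clock: 3.95
ee_pos: [0.4938, -0.0392, 0.0758]
tool_rot: [-1.571, -0.0, -2.018]
ft_force: [-0.3, 0.5, 0.7]
grip_width: 0.0139
```

Run:
```python
from h import *
from plant import robot
np.set_printoptions(precision=4,suppress=True)
s=robot.get_state();print(s["clock"],s["ee_pos"],toP(s["ee_pos"]),s["ft_force"],stage(s,toP((.5075,-.0105)),(-.06,0),.076))
a=robot.camera("wrist")["frame"];b=robot.camera("top")["frame"][150:390,190:490]
cv2.imwrite("pics/m2.png",np.vstack([cv2.resize(a,(400,300)),cv2.resize(b,(400,300))]))
```

```text
3.95 [ 0.4938 -0.0392  0.0758] [-0.0887 -0.1357] [-0.2738  0.4763  0.691 ] ((array([ 0.0012, -0.0002, -0.0001]), np.float64(-5.38482559404585e-05)), np.float64(0.10684617940523654))
```

View pics/m2.png

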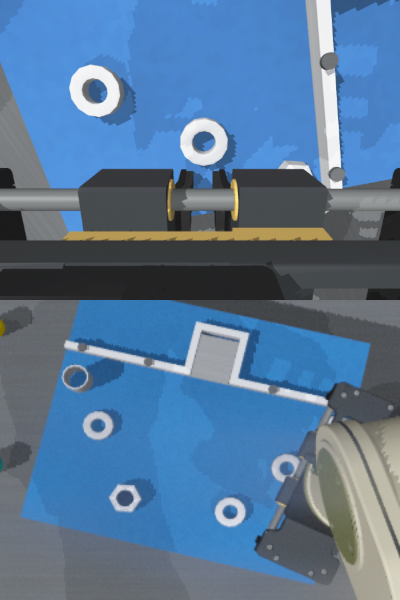

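The ring sits centred between the fingertips in the wrist view (204,142). The bolt at (295,165) is clear.

Emit:
step_arm --plan '[{"grip": 0.014, "dx": -0.005}, {"grip": 0.014, "dx": -0.012}, {"grip": 0.014, "dx": -0.02}, {"grip": 0.014, "dx": -0.03}, {"grip": 0.014, "dx": -0.04}, {"grip": 0.014, "dx": -0.05}, {"grip": 0.014, "dx": -0.06}, {"grip": 0.014, "dx": -0.07}, {"grip": 0.014, "dx": -0.08}, {"grip": 0.014, "dx": -0.09}, {"grip": 0.014, "dx": -0.099}, {"grip": 0.014, "dx": -0.106}, {"grip": 0.014, "dx": -0.111}, {"grip": 0.014, "dx": -0.114}, {"grip": 0.014, "dx": -0.114}]'

```text
$.plan[0]: bad value
```

Emit:
step_arm --plan '[{"grip": 0.014, "dx": 0.015}, {"grip": 0.014, "dx": 0.02, "dy": -0.04}, {"grip": 0.014, "dx": 0.02, "dy": -0.08}, {"grip": 0.014, "dx": 0.02, "dy": -0.12}, {"grip": 0.014, "dx": 0.02, "dy": -0.12}]'

```text
$.plan[0]: bad value
```

```bash
cat >> h.py <<'E'
def rings(robot,name="wrist",rows=285):
    """candidate ring tops (z=.08) in plate frame: white blobs with a hole"""
    s=robot.get_state();c=robot.camera(name)
    if name=="wrist": c=wcam(s,c)
    m=cv2.inRange(cv2.cvtColor(c["frame"],cv2.COLOR_BGR2HSV),(0,0,205 if name=="wrist" else 150),(180,60,255));m[rows:]=0
    cs,h=cv2.findContours(m,cv2.RETR_CCOMP,cv2.CHAIN_APPROX_NONE);out=[]
    for k,hh in zip(cs,h[0]):
        if hh[3]<0 and hh[2]>=0 and cv2.contourArea(k)>100:
            (x,y),r=cv2.minEnclosingCircle(k);out.append((toP(onz(c,(x,y),.08)),round(x),round(y),round(r,1)))
    return s,c,out
E
python3 - <<'E'
from h import *
from plant import robot
np.set_printoptions(precision=4,suppress=True)
s,c,o=rings(robot);print(s["clock"],toP(s["ee_pos"]),s["ee_pos"][2],s["ft_force"]);[print(x) for x in o]
cv2.imwrite("pics/m3.png",c["frame"])
E
```

```text
4.05 [-0.0881 -0.1355] 0.0765378835472855 [-0.3466 -0.0676 -0.2014]
(array([-0.0808, -0.1041]), 324, 227, 38.1)
(array([-0.1432, -0.0563]), 150, 146, 43.0)
```

View pics/m3.png

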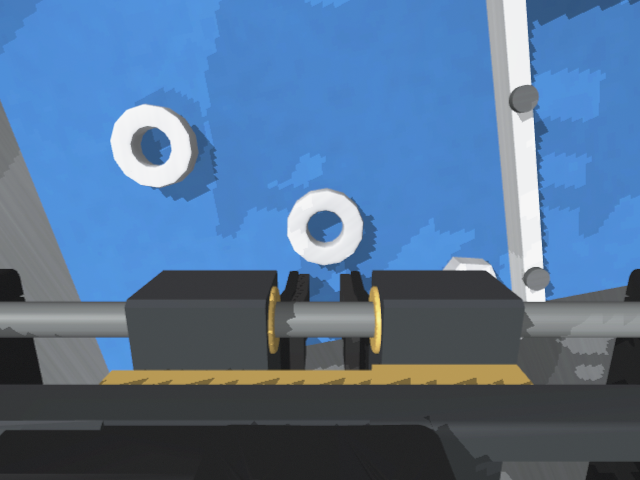

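Both plans were refused because every field must be given, so nothing moved. The picture shows ring C still ahead of the fingertips at (324,227) and ring B at (150,146). I send them again with all fields.

Emit:
step_arm --plan '[{"grip": 0.014, "dx": -0.006, "dy": 0, "dz": 0, "turn": 0}, {"grip": 0.014, "dx": -0.012, "dy": 0, "dz": 0, "turn": 0}, {"grip": 0.014, "dx": -0.02, "dy": 0, "dz": 0, "turn": 0}, {"grip": 0.014, "dx": -0.03, "dy": 0, "dz": 0, "turn": 0}, {"grip": 0.014, "dx": -0.04, "dy": 0, "dz": 0, "turn": 0}, {"grip": 0.014, "dx": -0.05, "dy": 0, "dz": 0, "turn": 0}, {"grip": 0.014, "dx": -0.06, "dy": 0, "dz": 0, "turn": 0}, {"grip": 0.014, "dx": -0.07, "dy": 0, "dz": 0, "turn": 0}, {"grip": 0.014, "dx": -0.08, "dy": 0, "dz": 0, "turn": 0}, {"grip": 0.014, "dx": -0.09, "dy": 0, "dz": 0, "turn": 0}, {"grip": 0.014, "dx": -0.099, "dy": 0, "dz": 0, "turn": 0}, {"grip": 0.014, "dx": -0.106, "dy": 0, "dz": 0, "turn": 0}, {"grip": 0.014, "dx": -0.111, "dy": 0, "dz": 0, "turn": 0}, {"grip": 0.014, "dx": -0.114, "dy": 0, "dz": 0, "turn": 0}, {"grip": 0.014, "dx": -0.114, "dy": 0, "dz": 0, "turn": 0}, {"grip": 0.014, "dx": -0.1, "dy": 0, "dz": 0, "turn": 0}, {"grip": 0.014, "dx": -0.085, "dy": -0.03, "dz": 0, "turn": 0}, {"grip": 0.014, "dx": -0.075, "dy": -0.08, "dz": 0, "turn": 0}, {"grip": 0.014, "dx": -0.075, "dy": -0.1, "dz": 0, "turn": 0}, {"grip": 0.014, "dx": -0.075, "dy": -0.1, "dz": 0, "turn": 0}]'

```text
clock: 6.6
ee_pos: [0.5267, 0.0273, 0.1768]
tool_rot: [-1.568, 0.0, -2.018]
ft_force: [0.3, 0.5, 0.6]
grip_width: 0.0145
```

```bash
cat > look.py <<'E'
from h import *
from plant import robot
import sys
np.set_printoptions(precision=4,suppress=True)
s,c,o=rings(robot);print(s["clock"],toP(s["ee_pos"]),s["ee_pos"][2],s["ft_force"]);[print(x) for x in o]
if len(sys.argv)>1:
    p=eval(sys.argv[1]);q=eval(sys.argv[2]);print(stage(s,p,q,.14))
E
python3 look.py
```

```text
6.6 [-0.0725 -0.0633] 0.17681103591012548 [0.2547 0.469  0.5698]
(array([-0.1432, -0.0556]), 224, 250, 23.2)
(array([-0.0592,  0.0005]), 322, 146, 25.5)
(array([-0.1564,  0.059 ]), 155, 86, 30.0)
```

```bash
python3 look.py "(-.0592,.0003)" "(.012,0)"
```

```text
6.65 [-0.0732 -0.0633] 0.17542771868619336 [-0.5068 -1.1762 -0.2946]
(array([-0.1432, -0.0556]), 224, 250, 23.4)
(array([-0.0593,  0.0005]), 324, 145, 25.6)
(array([-0.1563,  0.0591]), 156, 85, 29.8)
((array([-0.0584,  0.0354, -0.0319]), np.float64(1.3658615905306943)), np.float64(0.0712006320196668))
```

Emit:
step_arm --plan '[{"grip": 0.014, "dx": -0.03, "dy": 0.01, "dz": -0.015, "turn": 0.18}, {"grip": 0.014, "dx": -0.058, "dy": 0.02, "dz": -0.032, "turn": 0.36}, {"grip": 0.014, "dx": -0.058, "dy": 0.03, "dz": -0.032, "turn": 0.54}, {"grip": 0.014, "dx": -0.058, "dy": 0.03, "dz": -0.032, "turn": 0.72}, {"grip": 0.014, "dx": -0.058, "dy": 0.03, "dz": -0.032, "turn": 0.9}, {"grip": 0.014, "dx": -0.058, "dy": 0.03, "dz": -0.032, "turn": 1.08}, {"grip": 0.014, "dx": -0.058, "dy": 0.03, "dz": -0.032, "turn": 1.26}, {"grip": 0.014, "dx": -0.058, "dy": 0.035, "dz": -0.032, "turn": 1.366}, {"grip": 0.014, "dx": -0.058, "dy": 0.035, "dz": -0.032, "turn": 1.366}, {"grip": 0.014, "dx": -0.058, "dy": 0.07, "dz": -0.032, "turn": 1.366}, {"grip": 0.014, "dx": -0.058, "dy": 0.09, "dz": -0.032, "turn": 1.366}, {"grip": 0.014, "dx": -0.058, "dy": 0.1, "dz": -0.032, "turn": 1.366}, {"grip": 0.014, "dx": -0.058, "dy": 0.1, "dz": -0.032, "turn": 1.366}]'

```text
clock: 8.32
ee_pos: [0.5219, 0.0945, 0.075]
tool_rot: [-1.571, -0.001, 2.902]
ft_force: [0.0, 0.1, 0.4]
grip_width: 0.0139
```

```bash
python3 look.py "(-.0592,.0003)" "(.012,0)"
```

```text
8.325 [-0.0929  0.0009] 0.07503686265404794 [0.0187 0.1044 0.3589]
((array([-0.0007, -0.065 ,  0.0005]), np.float64(0.0022869682453596774)), np.float64(0.0712006320196668))
```

Emit:
step_arm --plan '[{"grip": 0.014, "dx": -0.006, "dy": 0, "dz": 0.0005, "turn": 0}, {"grip": 0.014, "dx": -0.012, "dy": 0, "dz": 0.0005, "turn": 0}, {"grip": 0.014, "dx": -0.02, "dy": 0, "dz": 0.0005, "turn": 0}, {"grip": 0.014, "dx": -0.03, "dy": 0, "dz": 0.0005, "turn": 0}, {"grip": 0.014, "dx": -0.04, "dy": 0, "dz": 0.0005, "turn": 0}, {"grip": 0.014, "dx": -0.05, "dy": 0, "dz": 0.0005, "turn": 0}, {"grip": 0.014, "dx": -0.06, "dy": 0, "dz": 0.0005, "turn": 0}, {"grip": 0.014, "dx": -0.07, "dy": 0, "dz": 0.0005, "turn": 0}, {"grip": 0.014, "dx": -0.078, "dy": 0, "dz": 0.0005, "turn": 0}, {"grip": 0.014, "dx": -0.08, "dy": 0, "dz": 0.0005, "turn": 0}, {"grip": 0.014, "dx": -0.08, "dy": 0, "dz": 0.0005, "turn": 0}, {"grip": 0.014, "dx": -0.06, "dy": 0, "dz": 0, "turn": 0}, {"grip": 0.014, "dx": -0.04, "dy": -0.02, "dz": 0, "turn": 0}, {"grip": 0.014, "dx": -0.03, "dy": -0.07, "dz": 0, "turn": 0}, {"grip": 0.014, "dx": -0.03, "dy": -0.1, "dz": 0, "turn": 0}, {"grip": 0.014, "dx": -0.03, "dy": -0.1, "dz": 0, "turn": 0}]'

```text
clock: 10.38
ee_pos: [0.5525, 0.0878, 0.1782]
tool_rot: [-1.572, 0.005, 2.901]
ft_force: [-0.8, -0.9, -0.7]
grip_width: 0.0141
```

Run:
```python
from h import *
from plant import robot
np.set_printoptions(precision=4,suppress=True)
s,c,o=rings(robot);print(s["clock"],toP(s["ee_pos"]),s["ee_pos"][2],s["ft_force"]);[print(x) for x in o]
cv2.imwrite("pics/m4.png",c["frame"])
print(stage(s,(-.1442,-.0556),(-.06,0),.14))
```

```text
10.375 [-0.0617  0.0016] 0.1781655981225949 [-0.7727 -0.8907 -0.733 ]
(array([-0.0366,  0.1551]), 104, 207, 23.4)
(array([0.0069, 0.0006]), 325, 142, 29.6)
(array([0.0328, 0.0003]), 326, 101, 43.5)
((array([0.11  , 0.0376, 0.0758]), np.float64(-0.5865598806509409)), np.float64(0.10090094152187085))
```

View pics/m4.png

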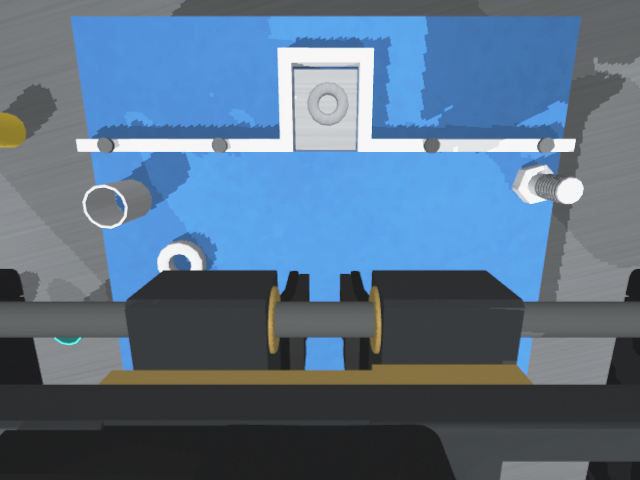

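Ring C lies on the catch-box floor, seen inside the slot at (327,103). Tube, bolt and ring A are untouched. Next is ring B.

Emit:
step_arm --plan '[{"grip": 0.014, "dx": 0.03, "dy": 0.01, "dz": 0.02, "turn": -0.18}, {"grip": 0.014, "dx": 0.07, "dy": 0.02, "dz": 0.05, "turn": -0.36}, {"grip": 0.014, "dx": 0.1, "dy": 0.03, "dz": 0.07, "turn": -0.54}, {"grip": 0.014, "dx": 0.11, "dy": 0.035, "dz": 0.076, "turn": -0.587}, {"grip": 0.014, "dx": 0.11, "dy": 0.037, "dz": 0.076, "turn": -0.587}, {"grip": 0.014, "dx": 0.11, "dy": 0.037, "dz": 0.076, "turn": -0.587}, {"grip": 0.014, "dx": 0.11, "dy": 0.07, "dz": 0.076, "turn": -0.587}, {"grip": 0.014, "dx": 0.11, "dy": 0.093, "dz": 0.076, "turn": -0.587}, {"grip": 0.014, "dx": 0.11, "dy": 0.102, "dz": 0.076, "turn": -0.587}, {"grip": 0.014, "dx": 0.11, "dy": 0.102, "dz": 0.076, "turn": -0.587}]'

```text
clock: 11.68
ee_pos: [0.4266, 0.0403, 0.0734]
tool_rot: [-1.572, -0.0, -2.796]
ft_force: [-0.3, -0.3, -0.5]
grip_width: 0.0135
```

```bash
python3 look.py "(-.1442,-.0556)" "(-.06,0)"
```

```text
11.675 [-0.1728 -0.0743] 0.07343273656077709 [-0.2642 -0.2554 -0.5407]
(array([-0.1358, -0.0502]), 324, 202, 29.5)
(array([-0.1555,  0.0611]), 54, 86, 50.8)
((array([-0.0011, -0.0666,  0.0001]), np.float64(0.00028301775568229104)), np.float64(0.10090094152187085))
```

Emit:
step_arm --plan '[{"grip": 0.014, "dx": -0.006, "dy": -0.001, "dz": 0, "turn": 0}, {"grip": 0.014, "dx": -0.012, "dy": -0.001, "dz": 0, "turn": 0}, {"grip": 0.014, "dx": -0.02, "dy": -0.001, "dz": 0, "turn": 0}, {"grip": 0.014, "dx": -0.03, "dy": -0.001, "dz": 0, "turn": 0}, {"grip": 0.014, "dx": -0.04, "dy": -0.001, "dz": 0, "turn": 0}, {"grip": 0.014, "dx": -0.05, "dy": -0.001, "dz": 0, "turn": 0}, {"grip": 0.014, "dx": -0.06, "dy": -0.001, "dz": 0, "turn": 0}, {"grip": 0.014, "dx": -0.07, "dy": -0.001, "dz": 0, "turn": 0}, {"grip": 0.014, "dx": -0.08, "dy": -0.001, "dz": 0, "turn": 0}, {"grip": 0.014, "dx": -0.09, "dy": -0.001, "dz": 0, "turn": 0}, {"grip": 0.014, "dx": -0.099, "dy": -0.001, "dz": 0, "turn": 0}, {"grip": 0.014, "dx": -0.105, "dy": -0.001, "dz": 0, "turn": 0}, {"grip": 0.014, "dx": -0.109, "dy": -0.001, "dz": 0, "turn": 0}, {"grip": 0.014, "dx": -0.109, "dy": -0.001, "dz": 0, "turn": 0}, {"grip": 0.014, "dx": -0.095, "dy": -0.001, "dz": 0, "turn": 0}, {"grip": 0.014, "dx": -0.08, "dy": -0.03, "dz": 0, "turn": 0}, {"grip": 0.014, "dx": -0.07, "dy": -0.08, "dz": 0, "turn": 0}, {"grip": 0.014, "dx": -0.07, "dy": -0.1, "dz": 0, "turn": 0}, {"grip": 0.014, "dx": -0.07, "dy": -0.1, "dz": 0, "turn": 0}]'

```text
clock: 14.1
ee_pos: [0.4924, 0.0632, 0.1747]
tool_rot: [-1.569, 0.002, -2.796]
ft_force: [0.3, 0.1, -1.4]
grip_width: 0.014
```

```bash
python3 look.py "(-.06,0)" "(.012,0)"
```

```text
14.1 [-0.1142 -0.0365] 0.17474259954286805 [ 0.2668  0.0814 -1.405 ]
(array([-0.1562,  0.0587]), 175, 218, 26.2)
(array([-0.06  , -0.0003]), 322, 146, 25.7)
(array([-0.0792,  0.1067]), 165, 77, 28.3)
(array([0.0105, 0.0014]), 382, 48, 38.3)
((array([-0.0377,  0.0348, -0.0188]), np.float64(0.5831453171111356)), np.float64(0.072))
```

Emit:
step_arm --plan '[{"grip": 0.014, "dx": -0.02, "dy": 0.01, "dz": -0.01, "turn": 0.18}, {"grip": 0.014, "dx": -0.038, "dy": 0.02, "dz": -0.019, "turn": 0.36}, {"grip": 0.014, "dx": -0.038, "dy": 0.03, "dz": -0.019, "turn": 0.54}, {"grip": 0.014, "dx": -0.038, "dy": 0.035, "dz": -0.019, "turn": 0.583}, {"grip": 0.014, "dx": -0.038, "dy": 0.035, "dz": -0.019, "turn": 0.583}, {"grip": 0.014, "dx": -0.038, "dy": 0.07, "dz": -0.019, "turn": 0.583}, {"grip": 0.014, "dx": -0.038, "dy": 0.09, "dz": -0.019, "turn": 0.583}, {"grip": 0.014, "dx": -0.038, "dy": 0.099, "dz": -0.019, "turn": 0.583}, {"grip": 0.014, "dx": -0.038, "dy": 0.099, "dz": -0.019, "turn": 0.583}]'

```text
clock: 15.28
ee_pos: [0.5215, 0.0944, 0.0744]
tool_rot: [-1.571, -0.001, 2.905]
ft_force: [-0.7, 0.5, 0.6]
grip_width: 0.0139
```

```bash
python3 look.py "(-.06,0)" "(.012,0)"
```

```text
15.275 [-0.0933  0.0007] 0.07435777072625471 [-0.6768  0.4582  0.5619]
((array([-0.0003, -0.0656,  0.0007]), np.float64(0.001141043487031812)), np.float64(0.072))
```

Emit:
step_arm --plan '[{"grip": 0.014, "dx": -0.006, "dy": 0, "dz": 0.0005, "turn": 0}, {"grip": 0.014, "dx": -0.012, "dy": 0, "dz": 0.0005, "turn": 0}, {"grip": 0.014, "dx": -0.02, "dy": 0, "dz": 0.0005, "turn": 0}, {"grip": 0.014, "dx": -0.03, "dy": 0, "dz": 0.0005, "turn": 0}, {"grip": 0.014, "dx": -0.04, "dy": 0, "dz": 0.0005, "turn": 0}, {"grip": 0.014, "dx": -0.05, "dy": 0, "dz": 0.0005, "turn": 0}, {"grip": 0.014, "dx": -0.06, "dy": 0, "dz": 0.0005, "turn": 0}, {"grip": 0.014, "dx": -0.07, "dy": 0, "dz": 0.0005, "turn": 0}, {"grip": 0.014, "dx": -0.078, "dy": 0, "dz": 0.0005, "turn": 0}, {"grip": 0.014, "dx": -0.08, "dy": 0, "dz": 0.0005, "turn": 0}, {"grip": 0.014, "dx": -0.08, "dy": 0, "dz": 0.0005, "turn": 0}, {"grip": 0.014, "dx": -0.06, "dy": 0, "dz": 0, "turn": 0}, {"grip": 0.014, "dx": -0.04, "dy": -0.02, "dz": 0, "turn": 0}, {"grip": 0.014, "dx": -0.03, "dy": -0.07, "dz": 0, "turn": 0}, {"grip": 0.014, "dx": -0.03, "dy": -0.1, "dz": 0, "turn": 0}, {"grip": 0.014, "dx": -0.03, "dy": -0.1, "dz": 0, "turn": 0}]'

```text
clock: 17.32
ee_pos: [0.5518, 0.0878, 0.1772]
tool_rot: [-1.572, 0.005, 2.905]
ft_force: [-0.9, 0.1, -0.2]
grip_width: 0.0142
```

Run:
```python
from h import *
from plant import robot
np.set_printoptions(precision=4,suppress=True)
s,c,o=rings(robot);print(s["clock"],toP(s["ee_pos"]),s["ee_pos"][2],s["ft_force"]);[print(x) for x in o]
cv2.imwrite("pics/m5.png",c["frame"])
print(stage(s,(-.0795,.1067),(-.06,0),.14))
```

```text
17.325 [-0.0623  0.0014] 0.1771556039541284 [-0.8959  0.1387 -0.229 ]
(array([-0.0368,  0.1552]), 103, 206, 23.8)
(array([0.0069, 0.0104]), 310, 141, 15.7)
(array([0.0326, 0.0004]), 326, 100, 43.5)
((array([ 0.0232,  0.0372, -0.1377]), np.float64(1.3910995344647303)), np.float64(0.10846723007434089))
```

View pics/m5.png

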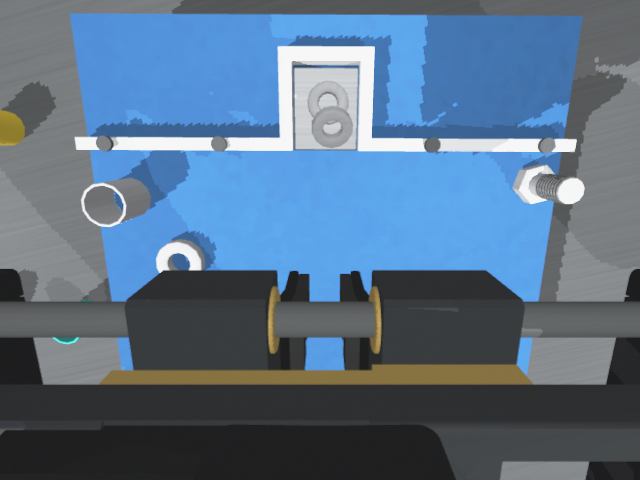

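Both rings are in the box, seen in the slot at (328,100) and (332,127). Tube, bolt and ring A have not moved. Last is ring A.

Emit:
step_arm --plan '[{"grip": 0.014, "dx": 0.01, "dy": 0.005, "dz": -0.04, "turn": 0.18}, {"grip": 0.014, "dx": 0.023, "dy": 0.01, "dz": -0.09, "turn": 0.36}, {"grip": 0.014, "dx": 0.023, "dy": 0.02, "dz": -0.138, "turn": 0.54}, {"grip": 0.014, "dx": 0.023, "dy": 0.025, "dz": -0.138, "turn": 0.72}, {"grip": 0.014, "dx": 0.023, "dy": 0.03, "dz": -0.138, "turn": 0.9}, {"grip": 0.014, "dx": 0.023, "dy": 0.03, "dz": -0.138, "turn": 1.08}, {"grip": 0.014, "dx": 0.023, "dy": 0.03, "dz": -0.138, "turn": 1.26}, {"grip": 0.014, "dx": 0.023, "dy": 0.035, "dz": -0.138, "turn": 1.391}, {"grip": 0.014, "dx": 0.023, "dy": 0.037, "dz": -0.138, "turn": 1.391}, {"grip": 0.014, "dx": 0.023, "dy": 0.037, "dz": -0.138, "turn": 1.391}]'

```text
clock: 18.62
ee_pos: [0.5661, 0.2171, 0.1266]
tool_rot: [-1.503, -0.049, 1.925]
ft_force: [6.1, -90.2, 104.2]
grip_width: 0.014
```

Run:
```python
from h import *
from plant import robot
np.set_printoptions(precision=4,suppress=True)
s,c,o=rings(robot);print(s["clock"],toP(s["ee_pos"]),s["ee_pos"],s["ft_force"]);[print(x) for x in o]
print(stage(s,(-.0795,.1067),(-.06,0),.075))
b=robot.camera("top")["frame"][150:390,190:490]
cv2.imwrite("pics/m6.png",np.hstack([cv2.resize(c["frame"],(400,300)),cv2.resize(b,(375,300))]))
```

```text
18.625 [-0.0789  0.1305] [0.5661 0.2171 0.1266] [  6.0752 -90.2187 104.2298]
(array([-0.0328,  0.1489]), 233, 244, 28.9)
(array([-0.1573,  0.0571]), 500, 228, 31.2)
(array([-0.0792,  0.1069]), 343, 227, 29.3)
((array([ 0.0083,  0.052 , -0.0029]), np.float64(0.41125256816391964)), np.float64(0.10846723007434089))
```

View pics/m6.png

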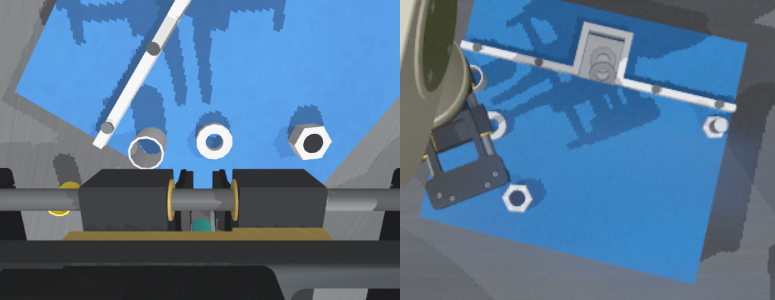

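The wrist picture shows tube (147,150), ring A (214,140) and nut (312,142) all undisturbed. But the wrist force reads about 138 N, and the tool is tilted and short of its turn. I look at the joints before doing anything else.

Run:
```python
from plant import robot
import cv2,numpy as np
np.set_printoptions(precision=3,suppress=True)
s=robot.get_state()
for k,v in s.items(): print(k,v)
cv2.imwrite("pics/s6.png",robot.camera("side")["frame"])
s=robot.get_state();print(s["clock"],s["ft_force"],s["ee_pos"],s["joint_pos"])
```

```text
clock 18.725
joint_pos [-1.268  0.852  1.327  1.612 -0.846  1.457 -2.603]
dq [ 0.051 -0.11   0.103 -0.004  0.164 -0.054  0.005]
joint_efforts [  5.035 -57.97   34.493 -25.053  -1.756   0.882  -0.111]
ee_pos [0.562 0.224 0.118]
tool_rot [-1.49  -0.051  1.935]
ft_force [ 0.178  1.04  -0.293]
wrist_torque [ 0.155 -0.108 -0.023]
grip_width 0.014156707499748216
18.775 [-0.079 -1.173  0.815] [0.564 0.219 0.122] [-1.265  0.847  1.333  1.612 -0.84   1.455 -2.603]
```

View pics/s6.png

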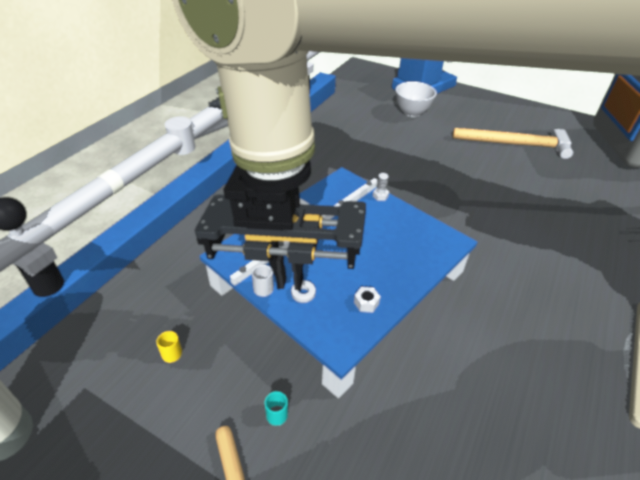

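The side view shows the gripper hovering clear of ring A, tube and nut. Joint 7 ran onto its -2.6 rad stop and joint 3 is near its limit, so the spike came from the joint stop and not from touching anything. I back off by turning the other way and rising, then push ring A with the tool's +x side.

Emit:
step_arm --plan '[{"grip": 0.014, "dx": 0, "dy": -0.01, "dz": 0, "turn": -0.15}, {"grip": 0.014, "dx": 0, "dy": -0.03, "dz": 0, "turn": -0.3}, {"grip": 0.014, "dx": 0, "dy": -0.05, "dz": 0, "turn": -0.45}, {"grip": 0.014, "dx": 0, "dy": -0.05, "dz": 0, "turn": -0.6}, {"grip": 0.014, "dx": 0, "dy": -0.05, "dz": 0, "turn": -0.75}, {"grip": 0.014, "dx": 0, "dy": -0.05, "dz": 0, "turn": -0.9}, {"grip": 0.014, "dx": 0, "dy": -0.05, "dz": 0, "turn": -0.9}, {"grip": 0.014, "dx": 0, "dy": -0.05, "dz": 0, "turn": -0.9}]'

```text
clock: 19.77
ee_pos: [0.5714, 0.2135, 0.1778]
tool_rot: [-1.567, -0.082, 2.822]
ft_force: [0.3, -0.0, 0.1]
grip_width: 0.0138
```

```bash
cat > st.py <<'E'
from h import *
from plant import robot
import sys
np.set_printoptions(precision=4,suppress=True)
s=robot.get_state();print(s["clock"],toP(s["ee_pos"]),s["ee_pos"],s["tool_rot"],s["ft_force"],"\nq",s["joint_pos"],abs(s["dq"]).max())
p,q=eval(sys.argv[1]),eval(sys.argv[2])
d,L=stage(s,p,q,.14);print(d,L,"flipped turn",(d[1]+2*np.pi)%(2*np.pi)-np.pi)
E
python3 st.py "(-.0793,.1069)" "(-.06,0)"
```

```text
19.775 [-0.0729  0.1282] [0.5714 0.2135 0.1778] [-1.5674 -0.0824  2.8216] [ 0.3337 -0.0443  0.0843] 
q [-1.2098  0.6629  1.2071  1.5439 -0.6456  1.4522 -1.8344] 0.009212090836868383
(array([ 0.01  ,  0.0387, -0.0103]), np.float64(1.3101607918848113)) 0.10862826519833592 flipped turn -1.8314318617049814
```

Emit:
step_arm --plan '[{"grip": 0.014, "dx": 0, "dy": 0, "dz": 0, "turn": -0.15}, {"grip": 0.014, "dx": 0, "dy": 0, "dz": 0, "turn": -0.3}, {"grip": 0.014, "dx": 0, "dy": 0, "dz": 0, "turn": -0.45}, {"grip": 0.014, "dx": 0, "dy": 0, "dz": 0, "turn": -0.6}, {"grip": 0.014, "dx": 0, "dy": 0, "dz": 0, "turn": -0.75}, {"grip": 0.014, "dx": 0, "dy": 0, "dz": 0, "turn": -0.9}, {"grip": 0.014, "dx": 0, "dy": 0, "dz": 0, "turn": -1.05}, {"grip": 0.014, "dx": 0, "dy": 0, "dz": 0, "turn": -1.2}, {"grip": 0.014, "dx": 0, "dy": 0, "dz": 0, "turn": -1.35}, {"grip": 0.014, "dx": 0, "dy": 0, "dz": 0, "turn": -1.5}, {"grip": 0.014, "dx": 0, "dy": 0, "dz": 0, "turn": -1.65}, {"grip": 0.014, "dx": 0, "dy": 0, "dz": 0, "turn": -1.8}, {"grip": 0.014, "dx": 0, "dy": 0, "dz": 0, "turn": -1.83}, {"grip": 0.014, "dx": 0, "dy": 0, "dz": 0, "turn": -1.83}]'

```text
clock: 21.52
ee_pos: [0.5713, 0.214, 0.1775]
tool_rot: [-1.652, 0.018, -1.632]
ft_force: [0.5, 0.1, -0.4]
grip_width: 0.014
```

```bash
python3 st.py "(-.0793,.1069)" "(-.06,0)"
```

```text
21.525 [-0.0731  0.1287] [0.5713 0.214  0.1775] [-1.6517  0.0177 -1.6315] [ 0.4569  0.1097 -0.4297] 
q [-1.0018  0.4724  0.8129  1.5343 -0.3859  1.3627 -0.1961] 0.0037580559352031087
(array([-0.012 ,  0.0384, -0.0069]), np.float64(3.1402525534611443)) 0.10862826519833592 flipped turn -0.0013401001286492686
```

```bash
cat > way.py <<'E'
from h import *
from plant import robot
import sys
np.set_printoptions(precision=4,suppress=True)
s=robot.get_state();R=Rt(s);print(s["clock"],toP(s["ee_pos"]),s["ee_pos"][2],s["ft_force"],"q",s["joint_pos"])
p,q=map(lambda a:np.array(eval(a)),sys.argv[1:3]);z=float(sys.argv[3]);d=(q-p)/np.linalg.norm(q-p)
for n,x,h in(("hover",p-.033*d,.125),("down",p-.033*d,z),("touch",p-.025*d,z),("mid",(p+q)/2-.025*d,z),("end",q-.025*d,z),("back",q-.05*d,z),("lift",q-.06*d,z+.1)):
    print(n,R.T@(toW(x,h)-s["ee_pos"]))
E
python3 way.py "(-.0793,.1069)" "(-.06,0)" .0765
```

```text
21.525 [-0.0731  0.1287] 0.1775346513330288 [ 0.4569  0.1097 -0.4297] q [-1.0018  0.4724  0.8129  1.5343 -0.3859  1.3627 -0.1961]
hover [-0.0117  0.0534 -0.0057]
down [-0.0108  0.1017 -0.0018]
touch [-0.0029  0.1016 -0.0018]
mid [ 0.0515  0.1006 -0.0018]
end [ 0.1058  0.0997 -0.0018]
back [ 0.0808  0.1001 -0.0018]
lift [ 0.069   0.0006 -0.0099]
```

Emit:
step_arm --plan '[{"grip": 0.014, "dx": -0.012, "dy": 0.02, "dz": -0.006, "turn": 0}, {"grip": 0.014, "dx": -0.012, "dy": 0.053, "dz": -0.006, "turn": 0}, {"grip": 0.014, "dx": -0.012, "dy": 0.053, "dz": -0.006, "turn": 0}, {"grip": 0.014, "dx": -0.011, "dy": 0.075, "dz": -0.004, "turn": 0}, {"grip": 0.014, "dx": -0.011, "dy": 0.093, "dz": -0.002, "turn": 0}, {"grip": 0.014, "dx": -0.011, "dy": 0.1017, "dz": -0.002, "turn": 0}, {"grip": 0.014, "dx": -0.011, "dy": 0.1017, "dz": -0.002, "turn": 0}]'

```text
clock: 22.4
ee_pos: [0.5617, 0.2276, 0.0766]
tool_rot: [-1.652, 0.018, -1.628]
ft_force: [0.4, 0.3, 0.4]
grip_width: 0.0142
```

```bash
python3 way.py "(-.0793,.1069)" "(-.06,0)" .0765
python3 - <<'E'
from h import *
from plant import robot
a=robot.camera("side")["frame"][200:350,200:420];b=robot.camera("wrist")["frame"]
cv2.imwrite("pics/m7.png",np.hstack([cv2.resize(a,(440,300)),cv2.resize(b,(400,300))[:,:360]]))
E
```

```text
22.4 [-0.0856  0.1396] 0.07655883492926296 [0.4197 0.2814 0.4405] q [-0.9942  0.5599  0.757   1.6456 -0.4547  1.183  -0.1637]
hover [-0.0005 -0.0483 -0.0035]
down [0.0003 0.     0.0004]
touch [ 0.0083 -0.0001  0.0004]
mid [ 0.0627 -0.0011  0.0002]
end [ 0.117 -0.002 -0.   ]
back [ 0.092  -0.0016  0.0001]
lift [ 0.0802 -0.1011 -0.008 ]
```

View pics/m7.png

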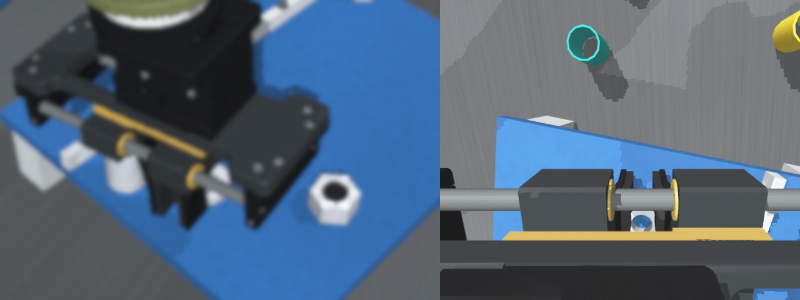

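The tube still stands beside the gripper. Ring A shows between the fingers at (642,222), centred and ahead of them, and the force is near zero. I push it.

Emit:
step_arm --plan '[{"grip": 0.014, "dx": 0.006, "dy": 0, "dz": 0, "turn": 0}, {"grip": 0.014, "dx": 0.012, "dy": 0, "dz": 0, "turn": 0}, {"grip": 0.014, "dx": 0.02, "dy": 0, "dz": 0, "turn": 0}, {"grip": 0.014, "dx": 0.03, "dy": -0.0005, "dz": 0, "turn": 0}, {"grip": 0.014, "dx": 0.04, "dy": -0.0005, "dz": 0, "turn": 0}, {"grip": 0.014, "dx": 0.05, "dy": -0.001, "dz": 0, "turn": 0}, {"grip": 0.014, "dx": 0.06, "dy": -0.001, "dz": 0, "turn": 0}, {"grip": 0.014, "dx": 0.07, "dy": -0.0015, "dz": 0, "turn": 0}, {"grip": 0.014, "dx": 0.08, "dy": -0.0015, "dz": 0, "turn": 0}, {"grip": 0.014, "dx": 0.09, "dy": -0.002, "dz": 0, "turn": 0}, {"grip": 0.014, "dx": 0.1, "dy": -0.002, "dz": 0, "turn": 0}, {"grip": 0.014, "dx": 0.108, "dy": -0.002, "dz": 0, "turn": 0}, {"grip": 0.014, "dx": 0.114, "dy": -0.002, "dz": 0, "turn": 0}, {"grip": 0.014, "dx": 0.116, "dy": -0.002, "dz": 0, "turn": 0}, {"grip": 0.014, "dx": 0.116, "dy": -0.002, "dz": 0, "turn": 0}, {"grip": 0.014, "dx": 0.1, "dy": -0.002, "dz": 0, "turn": 0}, {"grip": 0.014, "dx": 0.088, "dy": -0.03, "dz": -0.003, "turn": 0}, {"grip": 0.014, "dx": 0.08, "dy": -0.08, "dz": -0.006, "turn": 0}, {"grip": 0.014, "dx": 0.08, "dy": -0.1, "dz": -0.008, "turn": 0}, {"grip": 0.014, "dx": 0.08, "dy": -0.1, "dz": -0.008, "turn": 0}]'

```text
clock: 25.0
ee_pos: [0.5578, 0.147, 0.1765]
tool_rot: [-1.65, 0.02, -1.627]
ft_force: [0.3, 0.4, 0.5]
grip_width: 0.0138
```

```bash
python3 st.py "(-.06,0)" "(.012,0)"
python3 - <<'E'
from h import *
from plant import robot
np.set_printoptions(precision=4,suppress=True)
for n in("top","side"):
    s,c,o=rings(robot,n,400); [print(n,x) for x in o if -.25<x[0][0]<.1 and abs(x[0][1])<.2]
E
```

```text
25.0 [-0.0704  0.0604] [0.5578 0.147  0.1765] [-1.6496  0.0195 -1.6265] [0.2978 0.3801 0.473 ] 
q [-0.9707  0.3986  0.8484  1.6277 -0.3407  1.3331 -0.1109] 0.046719289152057
(array([ 0.056 ,  0.0379, -0.0303]), np.float64(1.7530604701301298)) 0.072 flipped turn -1.3885321834596631
top (array([0.0933, 0.1808]), 244, 124, 64.4)
top (array([-0.0698,  0.1688]), 225, 232, 182.3)
side (array([-0.1553,  0.0604]), 366, 299, 13.2)
side (array([-0.062,  0.005]), 342, 246, 10.6)
side (array([0.0232, 0.0795]), 269, 242, 54.9)
```

Emit:
step_arm --plan '[{"grip": 0.014, "dx": 0.02, "dy": 0, "dz": -0.01, "turn": 0.17}, {"grip": 0.014, "dx": 0.04, "dy": 0, "dz": -0.02, "turn": 0.34}, {"grip": 0.014, "dx": 0.056, "dy": 0, "dz": -0.03, "turn": 0.51}, {"grip": 0.014, "dx": 0.056, "dy": 0, "dz": -0.03, "turn": 0.68}, {"grip": 0.014, "dx": 0.056, "dy": 0, "dz": -0.03, "turn": 0.85}, {"grip": 0.014, "dx": 0.056, "dy": 0, "dz": -0.03, "turn": 1.02}, {"grip": 0.014, "dx": 0.056, "dy": 0, "dz": -0.03, "turn": 1.19}, {"grip": 0.014, "dx": 0.056, "dy": 0, "dz": -0.03, "turn": 1.36}, {"grip": 0.014, "dx": 0.056, "dy": 0, "dz": -0.03, "turn": 1.53}, {"grip": 0.014, "dx": 0.056, "dy": 0, "dz": -0.03, "turn": 1.7}, {"grip": 0.014, "dx": 0.056, "dy": 0, "dz": -0.03, "turn": 1.753}, {"grip": 0.014, "dx": 0.056, "dy": 0, "dz": -0.03, "turn": 1.753}, {"grip": 0.014, "dx": 0.056, "dy": 0, "dz": -0.03, "turn": 1.753}]'

```text
clock: 26.72
ee_pos: [0.5239, 0.0917, 0.1763]
tool_rot: [-1.574, -0.083, 2.905]
ft_force: [0.3, 0.1, -0.1]
grip_width: 0.0138
```

```bash
python3 look.py; python3 way.py "(-.06,0)" "(.012,0)" .0758; python3 st.py "(-.06,0)" "(.012,0)"
```

```text
26.725 [-0.0903 -0.0013] 0.17634530544768443 [ 0.255   0.1488 -0.1137]
(array([-0.059 ,  0.0011]), 321, 186, 24.4)
(array([-0.0352,  0.156 ]), 84, 150, 26.6)
(array([0.0155, 0.0149]), 298, 66, 9.6)
(array([0.0297, 0.0163]), 295, 39, 8.5)
(array([0.0422, 0.0003]), 322, 16, 33.6)
26.775 [-0.0902 -0.0013] 0.17649918653318492 [-0.7306 -0.1601 -0.255 ] q [-1.2143  0.4577  1.2607  1.75   -0.4657  1.3565 -1.6498]
hover [-0.0015  0.0516 -0.0012]
down [-0.0056  0.1006 -0.001 ]
touch [-0.0136  0.0999 -0.001 ]
mid [-0.0494  0.0969 -0.001 ]
end [-0.0853  0.0939 -0.001 ]
back [-0.0604  0.096  -0.001 ]
lift [-0.0421 -0.0028 -0.0013]
26.775 [-0.0902 -0.0013] [0.524  0.0917 0.1765] [-1.5739 -0.0832  2.9043] [-0.7306 -0.1601 -0.255 ] 
q [-1.2143  0.4577  1.2607  1.75   -0.4657  1.3565 -1.6498] 0.004497539985313206
(array([-0.0003,  0.0366, -0.0012]), np.float64(0.0007279900276517814)) 0.072 flipped turn -3.140864663562141
```

Emit:
step_arm --plan '[{"grip": 0.014, "dx": -0.0015, "dy": 0.03, "dz": -0.0015, "turn": 0}, {"grip": 0.014, "dx": -0.002, "dy": 0.055, "dz": -0.0015, "turn": 0}, {"grip": 0.014, "dx": -0.004, "dy": 0.08, "dz": -0.0015, "turn": 0}, {"grip": 0.014, "dx": -0.005, "dy": 0.095, "dz": -0.0015, "turn": 0}, {"grip": 0.014, "dx": -0.0055, "dy": 0.1005, "dz": -0.0015, "turn": 0}, {"grip": 0.014, "dx": -0.0055, "dy": 0.1005, "dz": -0.0015, "turn": 0}]'

```text
clock: 27.52
ee_pos: [0.5222, 0.0941, 0.0766]
tool_rot: [-1.574, -0.082, 2.904]
ft_force: [-0.1, 0.2, 1.2]
grip_width: 0.0137
```

```bash
python3 way.py "(-.06,0.0005)" "(.012,0)" .0758
```

```text
27.525 [-0.0926  0.0006] 0.0766000620213933 [-0.0719  0.206   1.2271] q [-1.1235  0.564   1.1366  1.8537 -0.5791  1.1843 -1.577 ]
hover [ 0.0044 -0.0482 -0.0003]
down [ 0.0003  0.0008 -0.0001]
touch [-0.0076  0.0002 -0.    ]
mid [-0.0435 -0.0028  0.0002]
end [-0.0794 -0.0058  0.0004]
back [-0.0545 -0.0037  0.0003]
lift [-0.0363 -0.1025 -0.0001]
```

Emit:
step_arm --plan '[{"grip": 0.014, "dx": -0.006, "dy": 0, "dz": 0, "turn": 0}, {"grip": 0.014, "dx": -0.012, "dy": 0, "dz": 0, "turn": 0}, {"grip": 0.014, "dx": -0.02, "dy": -0.001, "dz": 0, "turn": 0}, {"grip": 0.014, "dx": -0.03, "dy": -0.0015, "dz": 0, "turn": 0}, {"grip": 0.014, "dx": -0.04, "dy": -0.0025, "dz": 0, "turn": 0}, {"grip": 0.014, "dx": -0.05, "dy": -0.0035, "dz": 0, "turn": 0}, {"grip": 0.014, "dx": -0.06, "dy": -0.004, "dz": 0, "turn": 0}, {"grip": 0.014, "dx": -0.07, "dy": -0.005, "dz": 0, "turn": 0}, {"grip": 0.014, "dx": -0.078, "dy": -0.006, "dz": 0, "turn": 0}, {"grip": 0.014, "dx": -0.08, "dy": -0.006, "dz": 0, "turn": 0}, {"grip": 0.014, "dx": -0.08, "dy": -0.006, "dz": 0, "turn": 0}, {"grip": 0.014, "dx": -0.06, "dy": -0.006, "dz": 0, "turn": 0}, {"grip": 0.014, "dx": -0.04, "dy": -0.03, "dz": 0, "turn": 0}, {"grip": 0.014, "dx": -0.035, "dy": -0.07, "dz": 0, "turn": 0}, {"grip": 0.014, "dx": -0.035, "dy": -0.1, "dz": 0, "turn": 0}, {"grip": 0.014, "dx": -0.035, "dy": -0.1, "dz": 0, "turn": 0}]'

```text
clock: 29.52
ee_pos: [0.5647, 0.0838, 0.1751]
tool_rot: [-1.576, -0.08, 2.904]
ft_force: [0.8, 0.3, -1.0]
grip_width: 0.014
```

```bash
python3 look.py
python3 - <<'E'
from h import *
from plant import robot
a=robot.camera("wrist")["frame"][:300];b=robot.camera("top")["frame"][120:390,190:490];c=robot.camera("side")["frame"]
cv2.imwrite("pics/m8.png",np.vstack([cv2.resize(a,(640,300)),np.hstack([cv2.resize(b,(310,280)),cv2.resize(c[160:400,190:490],(330,280))])]))
E
```

```text
29.525 [-0.0488  0.0006] 0.17510948072732524 [ 0.7973  0.3221 -1.0416]
(array([-0.0393,  0.1557]), 101, 218, 24.2)
(array([0.0521, 0.0003]), 325, 74, 32.1)
```

View pics/m8.png

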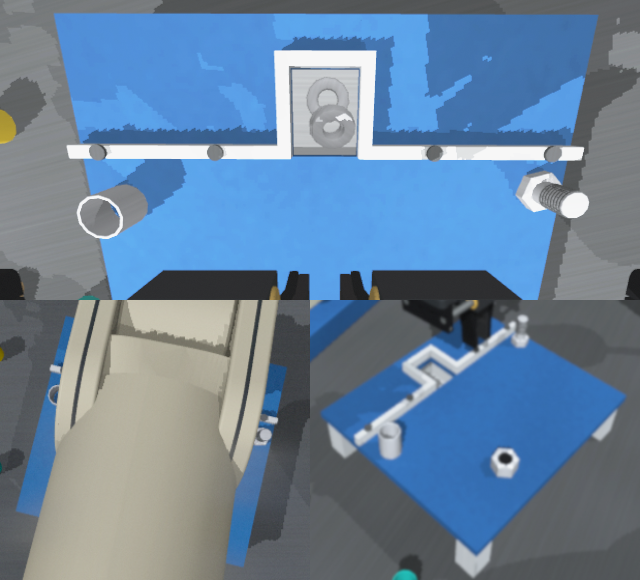

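The wrist view shows all three rings inside the slot, at about (328,98) and stacked near (333,125), with none left on the plate. The side view shows tube, bolt and nut standing where they were. The arm hovers clear, so I hand in.

Run:
```python
from h import *
from plant import robot
np.set_printoptions(precision=4,suppress=True)
S=pickle.load(open("side.pkl","rb"));c=robot.camera("side")
f=lambda k:(lambda o:[(np.round(b[:2],1)) for b in o])(blobs(k,(190,160,300,240))[1])
print(f(S),f(c))
s=robot.get_state();print(s["clock"],s["ft_force"]);print(robot.sign_off())
```

```text
[array([366.6, 298.9]), array([303., 291.]), array([407.9, 254.4]), array([277.1, 254.2]), array([393.5, 220.1]), array([331.1, 209.8]), array([379.6, 196.4])] [array([366.6, 298.9]), array([277.1, 254.3]), array([331.1, 209.8]), array([379.7, 196.4])]
29.775 [ 0.2381 -0.6699  0.1774]
the job is handed in; nothing more can be done
None
```

All three rings went through the gate one after another and are in the catch box, but one mistake on the way may have broken two of the limits. Each ring was pushed with the fingertips to a spot in front of the gate, then straight through. I saw each one in the box before sending the next. I handed in at 29.8 s of the 72 s allowed.

**Last checks:**
- **Rings:** the wrist view shows the rings inside the slot and none on the plate. The third seems to lie on or against the second.
- **Nut, bolt and tube:** in the side camera, the nut, the tube (which shows as one blob with the fence) and the bolt are within 0.1 pixel of where they started.
- **Arm:** it is hovering clear of the plate, with the wrist force below 1 N.

**What went wrong:** on the way to the last ring I turned the wrong way and ran joint 7 onto its end stop. It read -2.603 rad against the -2.6 limit. The wrist force briefly read about 138 N, over the 120 N limit, although the pictures showed nothing being touched.

I backed off and pushed that ring with the other side of the fingers. The tool stayed tilted by about 5 degrees for the rest of the job. By the strict rules, that moment may count as breaking the joint range and wrist force limits.

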